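Tip the removed bolts into the bin, then draw the plunger to its mark and hold it

ROBOT

A 7-joint arm with a two-finger parallel gripper is mounted at the origin on a cart in front of the work surface, level with it; the furniture and walls round the work are solid. World frame = base frame: x ahead of the robot, y to its left, z up, the work surface at z = 0. Lengths are in m, angles in rad, forces in N, time in s.
With the tool pointing down it reaches from about 0.4 to 0.85 m from the base axis. Payload 4.5 kg.
Tool frame: the origin (TCP) lies at the very end of the fingers, on their centre line; the grasp point (between the pads) lies 19 mm behind it (tcp_to_grasp is the z of the grasp point in the tool frame, in m); z points along the fingers, y is the line along which they close (so a half turn about z gives the same grasp; the last joint's range is limited). The gripper opens to 88 mm and grips with 3 to 60 N. Pads are 18 mm wide; open, the fingers measure 123 mm over their backs; the gripper's body (75 mm by 187 mm) begins 45 mm behind the grasp point.
Start: joints at [1.249, 0.689, -0.195, 1.565, 0.157, 0.902, -0.215], TCP at [0.218, -0.586, 0.239] pointing down, gripper open.
Joint ranges: [-3.01, 3.01], [-0.46, 2.08], [-1.47, 1.51], [0.13, 2.56], [-1, 4.14], [0.04, 2.09], [-2.66, 2.66]. Speed limits (rad/s): [2.57, 2.57, 3.14, 3.14, 3.14, 3.14, 3.14].

INTERFACE

Orientations are given as a unit quaternion [x, y, z, w].
In Python, from plant import * gives the robot as it stands. The module is installed in compiled form; this text tells all that it offers.
- The arm moves only by the shell command python3 -m jog 'ROWS' [OPENING] [FORCE]. ROWS is JSON, a list that holds one entry, the list of rows, each a list of 6 numbers: the shift along the tool's x, y, z in m, then the turn, a rotation vector about the tool's x, y, z in rad. In form: [[[dx, dy, dz, ax, ay, az], ...]]. A call has 1 to 12 rows; each row shifts and turns the commanded pose from where the row before left it, along the tool's axes as they then stand; what a row does not reach is not made up. A row lasts 1/8 s, in which the tool goes at most 62.5 mm and 10.7 degrees, less where a joint would pass 70% of its speed; a pose out of reach is approached as far as the arm can. A call with a gripper value outside its range is refused whole. OPENING is the finger opening in m, from 0 to 0.0881, set as the call begins (- or left out, the last holds). The fingers move at their own pace and stop on an object; FORCE is the grip in N (left out, the last holds). Time passes only in rows, so rows that do not move let the fingers close. It gives the time, the measured TCP pose, the force, the opening and the grip force at its end, in the units of the state.
- get_state(): the state, without advancing time (a new reading comes with each control period).
- snapshot(name): name is "scene" or "top" or "wrist"; returns a dict with "frame" (480x640x3 uint8, red, green, blue), "mtx" (3x3 intrinsics, pixels), "D" ([k1, k2, p1, p2, k3] as OpenCV has them; the pictures are not rectified), "xyz" and "orientation" of the camera in the world; the wrist camera has in their place "mount" (4x4, takes a point from camera to tool coordinates, whose origin is the TCP and whose axes are the flange's). Camera axes: x right, y down, z forward; pixel columns grow to the right and rows downward; lengths in m; the calibration is good to about 2 mm. A picture is of the moment at which its call begins: read the wrist's pose just before it. There is no depth.
- finish_job(): hands the job in; it is judged then, once.
The state is a dict: "clock": time; "q": joint angles; "qd": joint speeds; "joint_torque": joint torques, N m; "tool_pos": TCP position; "eef_rot": TCP orientation; "contact_force": force on the tool from outside, world axes, zero at the start; "moment": the same for the moment, N m; "opening": opening from 0.0 (shut) to 1.0 (fully open); "finger_force": force on a finger pad.
Only numpy, scipy, OpenCV 4.12 (cv2) and the standard library are available. Lean on these libraries where they do the work, as an engineer would, in place of code of your own. Each camera call takes 0.05 s, during which the arm holds its last target. There are 200 camera calls.

TASK

Clear up after opening the valve housing and set its plunger for inspection: pick up the small steel tray by its orange cross handle, tip the two bolts and the nut out of its open end into the blue bin, and set the empty tray back down level on the table and let go of it. Only then draw the plunger by its knob straight up out of the housing until the whole red band shows above the housing while the blue band below it stays hidden in the bore, and finish still holding it there, in line with its bore. Do not shift or tip the housing, never pull the plunger right out, and leave the other things on the table where they are.

Things in the scene. Friction and masses are not known exactly. Their poses are not given: they have to be found in the camera images.
- plunger: steel rod, diameter 22, length 76.5 mm, with a dark ribbed knob on top (diameter 30, height 34 mm, z = 76.5 to 110.5 mm); 0.3 kg, loose, drops if let go. Origin: centre of the foot, z up the rod. Home: knob rests on the housing, origin 8.5 mm above the housing's underside. Red band 24 to 36 mm, blue band 56 to 68 mm below the knob, both hidden at home; raised 46 mm, the mouth lies midway between them
- housing: aluminium valve housing, block 70 x 70 mm, 85 mm high, foot 94 mm long in x, brass plugs on its y sides; loose, 3 kg. Origin: centre of its underside, z up. Upright blind bore on its centre line, open at the top, diameter 23.6, depth 78 mm, holds the plunger snugly (0.8 mm a side)
- scoop_tray: steel tray, 0.25 kg, loose. Origin: centre of underside. Floor 110 (x) by 90 mm (y), 3 mm thick; walls 26 mm high at +x and both y sides, OPEN at the -x end (mouth edge 55 mm from the origin). Orange flat handle bar above the origin: 88 mm along y, 14 mm thick in x, z = 56 to 84 mm, on two uprights; grip it from above, fingers closing along the tray's x. Tipping: turn about y, -x end down
- flange_bolt_a: grey M8 flange bolt lying on its side, 17 mm across the flange, 21 mm long, 18 g; origin under its middle; starts in the scoop tray, slides by its weight once the tray is tipped past about 40 degrees
- flange_bolt_b: grey M8 flange bolt lying on its side, 17 mm across the flange, 21 mm long, 18 g; origin under its middle; starts in the scoop tray, slides by its weight once the tray is tipped past about 40 degrees
- hex_nut: grey hexagon nut, 24 mm across flats, 12 mm high, 55 g; origin centre of its underside; starts in the scoop tray, slides like the bolts
- bin: blue open parts bin, fixed, 130 mm (x) by 120 mm (y) outside, 45 mm high, walls and floor 4 mm. Origin: centre of its underside
- gear_ring: toothed grey ring wheel, 85 mm across, 19 mm high, lying flat; a bystander; origin centre of its underside
- black_disc: black drive flange disc, 112 mm across, 11 mm high, lying flat; a bystander; origin centre of its underside
- link: small grey shift link with ball ends, 78 x 19 x 11 mm, long along its y, lying at the front edge; a bystander; origin centre of its underside
Mind the look-alikes: they are no part of the job. Leave any green or yellow look-alike of the plunger alone.

How it is judged:
By the outcome, as a careful person would: the job done as asked, in the order asked, and still so for the second after the job is handed in, while the arm keeps its last pose, push and grip.
It also fails if it takes over 64 s, if anything falls off the work surface, if the arm or the gripper's body presses on something with over 40 N, if the wrist force passes 120 N, or if a joint passes its speed limit or range.

## Working session

There is one attempt and no reset: what is moved stays moved. The work goes in short steps, Python scripts to look and compute and a shell command to move; the robot and the scene stay as the last step left them, time stands still between calls to the robot, and variables do not carry over. Pictures are saved under pics/ and viewed, at most 10 in all, crops included, and the job is handed in when it is done.

```bash
mkdir -p pics; cat > h.py <<'E'
from plant import *
import numpy as np, cv2, json
from scipy.spatial.transform import Rotation as R
def shot(name,fn):
    st=get_state(); s=snapshot(name); cv2.imwrite('pics/'+fn+'.png',s['frame'][:,:,::-1])
    if name=='wrist':
        T=np.eye(4);T[:3,:3]=R.from_quat(st['eef_rot']).as_matrix();T[:3,3]=st['tool_pos'];T=T@np.array(s['mount'])
    else:
        T=np.eye(4);o=np.array(s['orientation'],float)
        T[:3,:3]=R.from_quat(o).as_matrix() if o.size==4 else o.reshape(3,3)
        T[:3,3]=s['xyz']
    json.dump(dict(T=T.tolist(),K=np.array(s['mtx']).tolist(),D=np.array(s['D']).tolist()),open('pics/'+fn+'.json','w'))
def ray(fn,uv):
    c=json.load(open('pics/'+fn+'.json'));T=np.array(c['T'])
    p=cv2.undistortPoints(np.array([[uv]],float),np.array(c['K']),np.array(c['D'])).ravel()
    d=T[:3,:3]@np.array([p[0],p[1],1]);return T[:3,3],d/np.linalg.norm(d)
def atz(fn,uv,z):
    o,d=ray(fn,uv);return (o+d*(z-o[2])/d[2]).round(4)
def tri(obs):
    A=np.zeros((3,3));b=np.zeros(3);rs=[ray(*x) for x in obs]
    for o,d in rs: P=np.eye(3)-np.outer(d,d);A+=P;b+=P@o
    x=np.linalg.solve(A,b);return x.round(4),[round(float(np.linalg.norm((np.eye(3)-np.outer(d,d))@(x-o))),4) for o,d in rs]
def proj(fn,X):
    c=json.load(open('pics/'+fn+'.json'));T=np.linalg.inv(np.array(c['T']))
    return cv2.projectPoints(np.array(X,float).reshape(-1,3),cv2.Rodrigues(T[:3,:3])[0],T[:3,3],np.array(c['K']),np.array(c['D']))[0].reshape(-1,2).round(1)
E
python3 - <<'E'
from h import *
shot('scene','s0');shot('top','t0')
print(get_state())
E
```

```text
{'clock': 0.1, 'q': array([ 1.24880723,  0.68985878, -0.19451309,  1.56623147,  0.15731865,
        0.90250047, -0.21506693]), 'qd': array([ 0.00102383, -0.00029094,  0.00159147, -0.00249548, -0.00173871,
       -0.00111326,  0.00017927]), 'joint_torque': array([-2.23217372e-03, -5.28495455e+01, -1.27077140e+00, -1.53835845e+01,
       -5.24797349e-02,  1.99503069e-03,  5.20469086e-05]), 'tool_pos': array([ 0.21746226, -0.58535091,  0.23801814]), 'eef_rot': array([ 9.84208000e-01,  1.77014032e-01, -2.10631820e-04, -7.74944028e-04]), 'contact_force': array([-0.29330722, -0.31405874, -0.63926351]), 'moment': array([-0.00522649, -0.01185317,  0.00086386]), 'finger_force': 0.0, 'opening': 1.000189541848371}
```

View pics/s0.png

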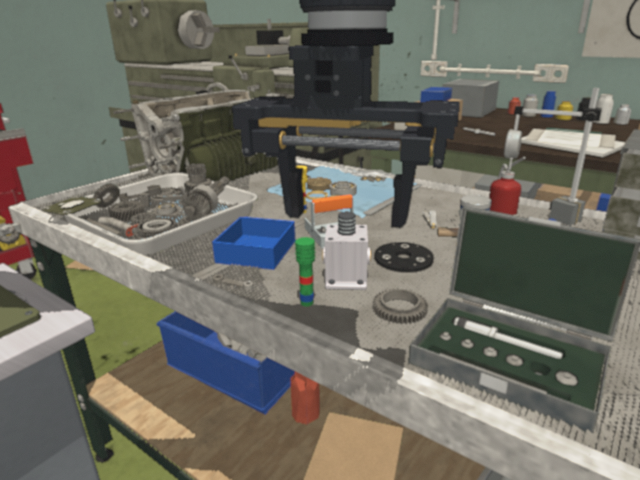

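View pics/t0.png

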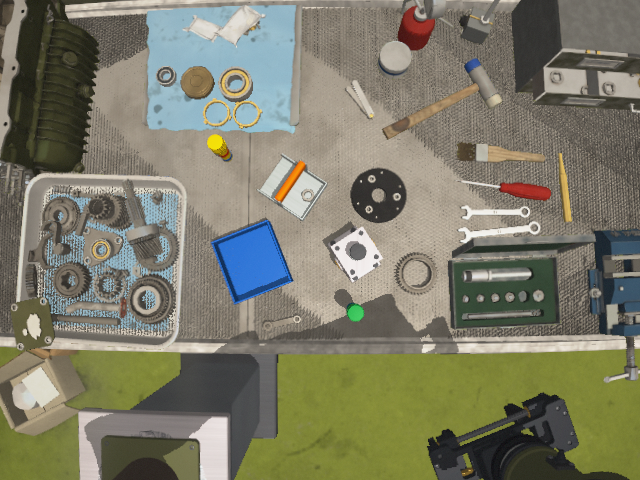

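```bash
python3 - <<'E'
from h import *
im=cv2.imread('pics/t0.png')
cv2.imwrite('pics/c0.png',cv2.resize(im[145:325,200:440],None,fx=3.3,fy=3.3,interpolation=cv2.INTER_CUBIC))
for n,uv,z in [('tray handle a',(303,163),.084),('b',(279,199),.084),('bin',(252,261),.045),('bolt',(306,195),0.01),('housing',(356,252),.085),('green',(356,312),.1),('yellow',(216,142),.1),('gear',(414,273),.019),('disc',(379,194),.011),('link',(281,323),.01)]: print(n,atz('t0',uv,z))
for c in [(285,152),(327,184),(299,221),(258,188)]: print(c,atz('t0',c,.026),atz('t0',c,0))
c=json.load(open('pics/t0.json'));print(np.array(c['T']).round(3).tolist());c=json.load(open('pics/s0.json'));print(np.array(c['T']).round(3).tolist())
E
```

```text
tray handle a [ 0.6462 -0.3166  0.084 ]
b [ 0.5781 -0.2722  0.084 ]
bin [ 0.4637 -0.2169  0.045 ]
bolt [ 0.5981 -0.3195  0.01  ]
housing [ 0.4796 -0.4147  0.085 ]
green [ 0.3714 -0.4132  0.1   ]
yellow [ 0.6833 -0.1551  0.1   ]
gear [ 0.4407 -0.5343  0.019 ]
disc [ 0.6    -0.4672  0.011 ]
link [ 0.3411 -0.2704  0.01  ]
(285, 152) [ 0.683  -0.2776  0.026 ] [ 0.69   -0.2753 -0.    ]
(327, 184) [ 0.6175 -0.3619  0.026 ] [ 0.6226 -0.3621  0.    ]
(299, 221) [ 0.5434 -0.3065  0.026 ] [ 0.5463 -0.305   0.    ]
(258, 188) [ 0.6098 -0.2241  0.026 ] [ 0.6147 -0.2202  0.    ]
[[0.001, -0.997, 0.072, 0.445], [-1.0, -0.0, 0.014, -0.356], [-0.014, -0.072, -0.997, 0.911], [0.0, 0.0, 0.0, 1.0]]
[[0.589, -0.339, 0.734, -0.126], [-0.808, -0.231, 0.542, -0.811], [-0.014, -0.912, -0.41, 0.407], [0.0, 0.0, 0.0, 1.0]]
```

View pics/c0.png

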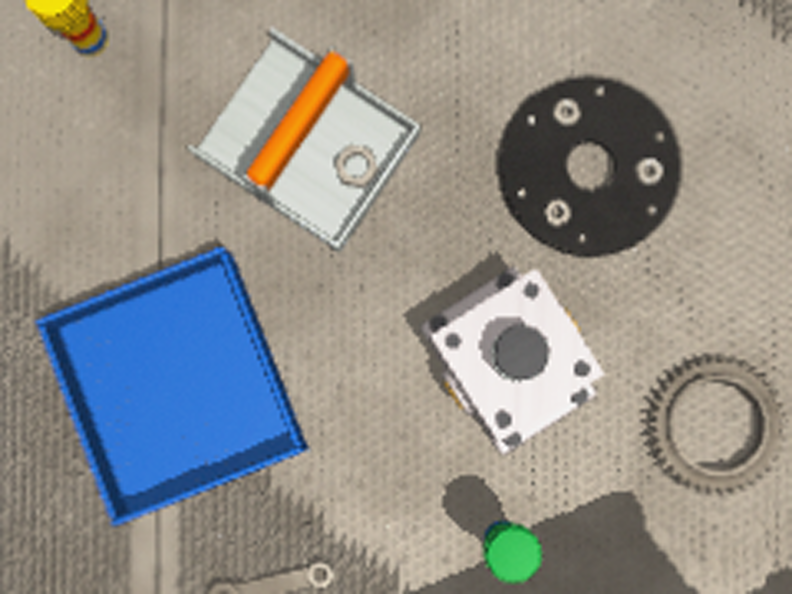

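```bash
python3 -m jog '[[[0.047,-0.0135,0,0,0,0],[0.047,-0.0135,0,0,0,0],[0.047,-0.0135,0,0,0,0],[0.047,-0.0135,0,0,0,0],[0.047,-0.0135,0,0,0,0],[0.047,-0.0135,0,0,0,0],[0.047,-0.0135,0,0,0,0],[0.047,-0.0135,0,0,0,0],[0.047,-0.0135,0,0,0,0],[0.047,-0.0135,0,0,0,0]]]' 0.06
python3 -m jog '[[[0,0,0,0,0,0.185],[0,0,0,0,0,0.185],[0,0,0,0,0,0.185],[0,0,0,0,0,0.185],[0,0,0,0,0,0.185],[0,0,0,0,0,0],[0,0,0,0,0,0]]]'
python3 - <<'E'
from h import *
print(get_state()['q'].round(3))
shot('wrist','w1');shot('top','t1')
E
```

```text
clock: 1.35
tool_pos: [0.6121, -0.2945, 0.2382]
eef_rot: [0.984, 0.177, -0.001, -0.0]
contact_force: [1.4, -0.3, 0.4]
opening: 0.68
finger_force: 0.0
clock: 2.22
tool_pos: [0.6111, -0.2955, 0.2384]
eef_rot: [0.96, -0.279, -0.0, -0.0]
contact_force: [0.5, 0.3, -0.3]
opening: 0.681
finger_force: 0.0
[ 0.323  0.767  0.12   1.394 -0.099  0.987 -1.673]
```

View pics/w1.png

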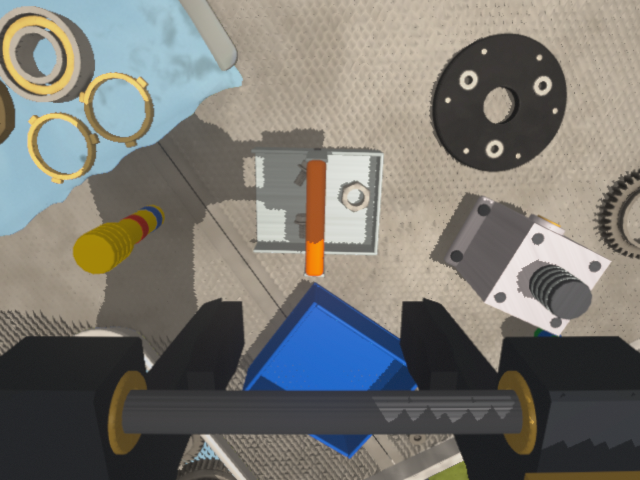

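```bash
python3 - <<'E'
from h import *
def ends(fn,box):
    im=cv2.imread(f'pics/{fn}.png');h=cv2.cvtColor(im,cv2.COLOR_BGR2HSV)
    m=((h[...,0]>3)&(h[...,0]<16)&(h[...,1]>170)&(h[...,2]>90)).astype(np.uint8)
    x0,y0,x1,y1=box;k=np.zeros_like(m);k[y0:y1,x0:x1]=m[y0:y1,x0:x1]
    r=cv2.minAreaRect(np.argwhere(k)[:,::-1].astype(np.float32));b=cv2.boxPoints(r)
    l=[np.linalg.norm(b[0]-b[1]),np.linalg.norm(b[1]-b[2])]
    e=[(b[0]+b[1])/2,(b[2]+b[3])/2] if l[0]<l[1] else [(b[1]+b[2])/2,(b[3]+b[0])/2]
    e=sorted(e,key=lambda p:p[1]);print(fn,k.sum(),r,e);return e
a=ends('t0',(255,145,330,225));b=ends('w1',(280,140,345,290))
E_=[tri([('t0',a[i]),('w1',b[i])]) for i in (0,1)];print(E_)
for i in(0,1):print(atz('t0',a[i],.084),atz('w1',b[i],.084))
# tray floor corners from wrist
for c in [(256,153),(382,153),(378,253),(256,251)]:print(c,atz('w1',c,.026))
# nut, bolts
for c in [(355,196),(302,172),(301,222)]:print(c,atz('w1',c,.012))
# knob top centre: w1 (571,300), t0 (356.5,251)
print(tri([('t0',(357,250.5)),('w1',(573,299))]))
for c in [(358,222),(383,260),(353,282),(331,240)]: print('hs',atz('t0',c,.085))
for c in [(212,243),(267,220),(292,281),(235,303)]: print('bin',atz('t0',c,.045))
E
```

```text
t0 227 ((290.23486328125, 181.0028076171875), (8.557132720947266, 45.782833099365234), 34.38034439086914) [array([303.1613 , 162.11035], dtype=float32), array([277.30844, 199.89526], dtype=float32)]
w1 1629 ((314.9515075683594, 217.99237060546875), (17.262222290039062, 114.14176940917969), 0.795723557472229) [array([315.74408, 160.927  ], dtype=float32), array([314.15894, 275.05774], dtype=float32)]
[(array([ 0.6492, -0.3162,  0.0788]), [0.0005, 0.0005]), (array([ 0.5772, -0.2684,  0.0796]), [0.0003, 0.0003])]
[ 0.6479 -0.3169  0.084 ] [ 0.6497 -0.3161  0.084 ]
[ 0.5765 -0.2691  0.084 ] [ 0.5787 -0.2692  0.084 ]
(256, 153) [ 0.6763 -0.2736  0.026 ]
(382, 153) [ 0.6207 -0.3613  0.026 ]
(378, 253) [ 0.5471 -0.3147  0.026 ]
(256, 251) [ 0.6064 -0.2247  0.026 ]
(355, 196) [ 0.5988 -0.3234  0.012 ]
(302, 172) [ 0.6415 -0.2955  0.012 ]
(301, 222) [ 0.6045 -0.2702  0.012 ]
(array([ 0.4811, -0.4153,  0.1203]), [0.0014, 0.0014])
hs [ 0.535  -0.4186  0.085 ]
hs [ 0.4649 -0.4642  0.085 ]
hs [ 0.4247 -0.409   0.085 ]
hs [ 0.5017 -0.3688  0.085 ]
bin [ 0.4985 -0.1381  0.045 ]
bin [ 0.5433 -0.2453  0.045 ]
bin [ 0.4255 -0.2945  0.045 ]
bin [ 0.3828 -0.1847  0.045 ]
```

```bash
python3 - <<'E'
from h import *
D=[([1.24880723,0.68985878,-0.19451309,1.56623147,0.15731865,0.90250047,-0.21506693],[0.984208,0.177014,0,-.00077]),(list(get_state()['q']),get_state()['eef_rot'])]
for s in (1,-1):
  for q,o in D:
    r=R.from_euler('ZYZYZYZ'[:3],[s*q[0],q[1],s*q[2]])*R.from_euler('YZ',[q[3],s*q[4]])*R.from_euler('YZ',[q[5],s*q[6]])
    print(s,(r.inv()*R.from_quat(o)).as_rotvec(degrees=True).round(1))
E
```

```text
1 [ 2.000e-01 -1.000e-01 -1.308e+02]
1 [  0.  -0. -25.]
-1 [-0.  0. 90.]
-1 [-0. -0. 90.]
```

```bash
python3 -m jog '[[[0.0003,-0.003,0.04,0,0,0.02],[0,0,0.04,0,0,0],[0,0,0.04,0,0,0],[0,0,0.03,0,0,0],[0,0,0.02,0,0,0],[0,0,0.017,0,0,0],[0,0,0,0,0,0]]]'
python3 -m jog '[[[0,0,0,0,0,0],[0,0,0,0,0,0],[0,0,0,0,0,0],[0,0,0,0,0,0],[0,0,0,0,0,0],[0,0,0,0,0,0]]]' 0.005 45
python3 - <<'E'
from h import *
from scipy.optimize import least_squares
s=get_state();print(s['q'],s['tool_pos'])
D=[([1.24880723,0.68985878,-0.19451309,1.56623147,0.15731865,0.90250047,-0.21506693],[0.21746226,-0.58535091,0.23801814]),([.323,.767,.12,1.394,-.099,.987,-1.673],[.6111,-.2955,.2384]),(s['q'],s['tool_pos'])]
def fk(q,L):
    r1=R.from_euler('ZY',[-q[0],q[1]]);r2=r1*R.from_euler('ZY',[-q[2],q[3]]);r3=r2*R.from_euler('ZY',[-q[4],q[5]])
    return np.array([0,0,L[0]])+r1.apply([L[4],0,L[1]])+r2.apply([-L[4],0,L[2]])+r3.apply([0,0,L[3]])
f=least_squares(lambda L:np.concatenate([fk(q,L)-p for q,p in D]),[.3,.4,.4,.3,0])
print(f.x.round(4),np.abs(f.fun).max())
E
```

```text
clock: 3.2
tool_pos: [0.6126, -0.293, 0.0508]
eef_rot: [0.957, -0.29, -0.001, -0.0]
contact_force: [0.2, 0.3, -0.0]
opening: 0.678
finger_force: 0.0
clock: 3.95
tool_pos: [0.6136, -0.2927, 0.0519]
eef_rot: [0.957, -0.29, 0.0, -0.0]
contact_force: [0.9, 2.6, 1.5]
opening: 0.159
finger_force: 45.0
[ 0.33297847  0.99713298  0.08824496  1.51039735 -0.12571491  0.63909563
 -1.67758456] [ 0.61364295 -0.29268295  0.05194027]
[-3.5549  0.5972  0.3548 -3.5598 -0.0252] 0.0444226178666243
```

```bash
python3 -m jog '[[[0,0,-0.01,0,0,0],[0,0,-0.02,0,0,0],[0,0,-0.025,0,0,0],[0,0,-0.025,0,0,0],[0,0,-0.025,0,0,0],[0,0,-0.02,0,0,0],[0,0,-0.006,0,0,0],[0,0,0,0,0,0]]]'
python3 -m jog '[[[0,0,0,0,0,0.06],[0,0,0,0,0,0.11],[0,0,0,0,0,0.13],[0,0,0,0,0,0.13],[0,0,0,0,0,0.11],[0,0,0,0,0,0.057],[0,0,0,0,0,0]]]'
python3 -m jog '[[[-0.005,0.006,0,0,0,0],[-0.01,0.011,0,0,0,0],[-0.014,0.015,0,0,0,0],[-0.016,0.017,0,0,0,0],[-0.017,0.018,0,0,0,0],[-0.017,0.019,0,0,0,0],[-0.017,0.019,0,0,0,0],[-0.014,0.016,0,0,0,0],[-0.011,0.012,0,0,0,0],[-0.007,0.008,0,0,0,0],[0,0,0,0,0,0]]]'
python3 -c "
from h import *
print(get_state()['q'].round(3)); shot('scene','s2'); shot('top','t2')"
```

```text
clock: 4.95
tool_pos: [0.613, -0.2934, 0.1832]
eef_rot: [0.957, -0.29, 0.0, 0.0]
contact_force: [0.2, 0.1, -3.4]
opening: 0.152
finger_force: 45.0
clock: 5.82
tool_pos: [0.6125, -0.2928, 0.1816]
eef_rot: [0.829, -0.559, -0.001, 0.0]
contact_force: [-0.5, -0.6, -3.5]
opening: 0.155
finger_force: 45.0
clock: 7.2
tool_pos: [0.4338, -0.2274, 0.1829]
eef_rot: [0.829, -0.559, -0.0, -0.0]
contact_force: [-0.3, 0.2, -3.6]
opening: 0.152
finger_force: 45.0
[ 0.236  0.621  0.244  2.038 -0.29   0.516 -2.067]
```

View pics/s2.png

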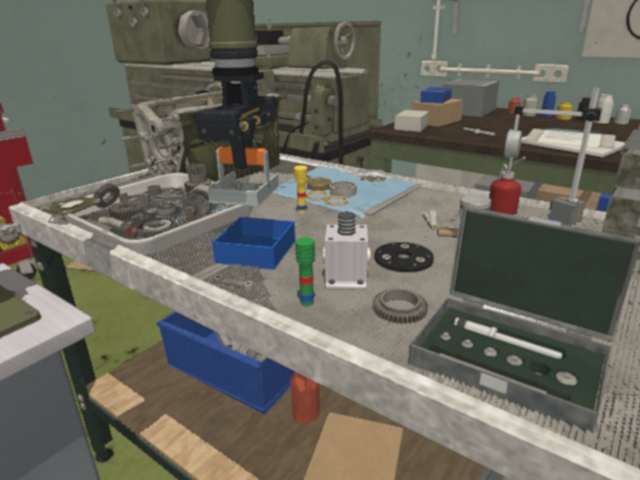

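```bash
python3 -m jog '[[[0,0,0.01,0,0,0],[0,0,0.02,0,0,0],[0,0,0.018,0,0,0],[0,0,0,-0.08,0,0],[0,0,0,-0.11,0,0],[0,0,0,-0.11,0,0],[0,0,0,-0.11,0,0],[0,0,0,-0.08,0,0],[0,0,0,0,0,0]]]'
python3 -c "
from h import *
s=get_state();print(s['q'].round(3),R.from_quat(s['eef_rot']).as_matrix().round(2).tolist())"
```

```text
clock: 8.43
tool_pos: [0.4364, -0.2261, 0.1326]
eef_rot: [0.806, -0.541, -0.135, 0.201]
contact_force: [-0.6, 0.7, -2.5]
opening: 0.153
finger_force: 45.0
[-0.08   0.93   0.533  1.77  -0.129  0.905 -2.312] [[0.38, -0.82, -0.43], [-0.93, -0.34, -0.18], [-0.0, 0.47, -0.88]]
```

```bash
python3 -m jog '[[[0,0,0,-0.08,0,0],[0,0,0,-0.08,0,0],[0,0,0,-0.08,0,0],[0,0,0,-0.06,0,0],[0,0,0,0,0,0],[0,0,0,0,0,0]]]'
python3 -c "
from h import *
s=get_state();print(s['q'].round(3),R.from_quat(s['eef_rot']).as_matrix().round(2).tolist())"
```

```text
clock: 9.18
tool_pos: [0.434, -0.2281, 0.135]
eef_rot: [0.765, -0.517, -0.215, 0.318]
contact_force: [0.4, -0.7, -1.2]
opening: 0.155
finger_force: 45.0
[-0.15   1.094  0.603  1.583 -0.043  1.202 -2.391] [[0.37, -0.65, -0.66], [-0.93, -0.26, -0.27], [0.0, 0.71, -0.71]]
```

```bash
python3 -m jog '[[[0,0,0,-0.08,0,0],[0,0,0,-0.08,0,0],[0,0,0,-0.08,0,0],[0,0,0,-0.03,0,0],[0,0,0,0,0,0],[0,0,0,0,0,0],[0,0,0,0,0,0],[0,0,0,0,0,0]]]'
python3 -c "
from h import *
s=get_state();print(s['q'].round(3),R.from_quat(s['eef_rot']).as_matrix().round(2).tolist());shot('top','t3');shot('wrist','w3')
a=cv2.imread('pics/t3.png')[170:330,180:340];b=cv2.imread('pics/w3.png')
cv2.imwrite('pics/c3.png',np.hstack([cv2.resize(a,(400,400),interpolation=2),cv2.resize(b,(400,300))[:,:] if 0 else np.vstack([cv2.resize(b,(400,300)),np.zeros((100,400,3),np.uint8)])]))"
```

```text
clock: 10.18
tool_pos: [0.4344, -0.2276, 0.1351]
eef_rot: [0.715, -0.483, -0.282, 0.419]
contact_force: [-0.4, -0.2, -2.1]
opening: 0.152
finger_force: 45.0
[-0.179  1.252  0.636  1.419  0.026  1.455 -2.422] [[0.37, -0.45, -0.81], [-0.93, -0.18, -0.33], [0.0, 0.87, -0.49]]
```

View pics/c3.png

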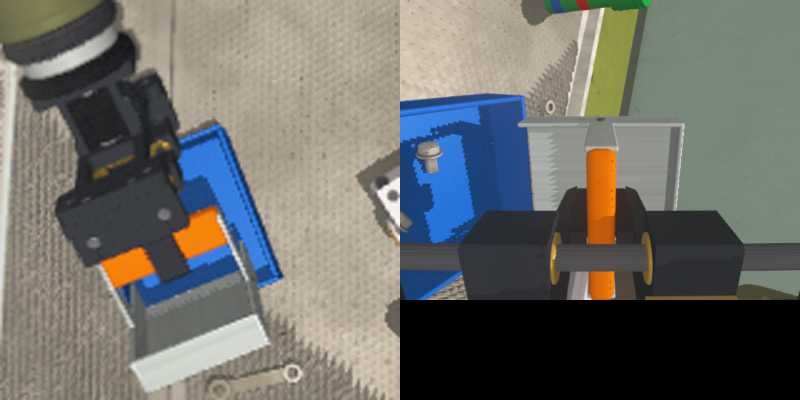

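```bash
python3 -m jog '[[[0,0,0,0.1,0,0],[0,0,0,0.16,0,0],[0,0,0,0.16,0,0],[0,0,0,0.16,0,0],[0,0,0,0.16,0,0],[0,0,0,0.16,0,0],[0,0,0,0.16,0,0],[0,0,-0.02,0,0,0],[0,0,-0.028,0,0,0],[0,0,0,0,0,0]]]'
python3 -m jog '[[[0.016,-0.0176,0,0,0,0],[0.016,-0.0176,0,0,0,0],[0.016,-0.0176,0,0,0,0],[0.016,-0.0176,0,0,0,0],[0.016,-0.0176,0,0,0,0],[0.016,-0.0176,0,0,0,0],[0.016,-0.0176,0,0,0,0],[0.016,-0.0176,0,0,0,0],[0,0,0,0,0,0]]]'
python3 -m jog '[[[0,0,0,0,0,-0.149],[0,0,0,0,0,-0.149],[0,0,0,0,0,-0.149],[0,0,0,0,0,-0.15],[0,0,0,0,0,0],[0,0,0,0,0,0]]]'
python3 -c "
from h import *
s=get_state();print(s['q'].round(3),R.from_quat(s['eef_rot']).as_matrix().round(3).tolist());shot('top','t4');shot('wrist','w4')
a=cv2.imread('pics/t4.png')[205:315,190:310];b=cv2.imread('pics/w4.png')
cv2.imwrite('pics/c4.png',np.hstack([cv2.resize(a,(400,367),interpolation=2),np.vstack([cv2.resize(b,(400,300)),np.zeros((67,400,3),np.uint8)])]))"
```

```text
clock: 11.52
tool_pos: [0.4346, -0.2285, 0.1841]
eef_rot: [0.829, -0.559, 0.001, 0.0]
contact_force: [-0.0, -0.5, -2.2]
opening: 0.157
finger_force: 45.0
clock: 12.65
tool_pos: [0.6133, -0.2929, 0.1805]
eef_rot: [0.83, -0.558, -0.001, 0.0]
contact_force: [-0.1, 0.1, -2.9]
opening: 0.157
finger_force: 45.0
clock: 13.4
tool_pos: [0.612, -0.293, 0.1821]
eef_rot: [0.957, -0.292, -0.001, 0.0]
contact_force: [-0.1, 0.8, -2.4]
opening: 0.157
finger_force: 45.0
[ 0.309  0.83   0.138  1.449 -0.133  0.874 -1.674] [[0.83, -0.558, -0.002], [-0.558, -0.83, 0.0], [-0.002, 0.001, -1.0]]
```

View pics/c4.png

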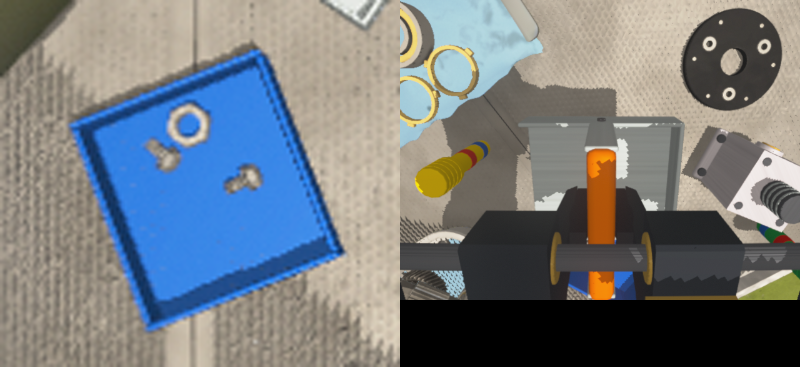

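The top crop shows the nut and both bolts in the bin, at crop (190,125), (163,155) and (245,180). The tray is empty, so I'm setting it down.

```bash
python3 -m jog '[[[0,0,0.02,0,0,0],[0,0,0.03,0,0,0],[0,0,0.03,0,0,0],[0,0,0.025,0,0,0],[0,0,0.015,0,0,0],[0,0,0.006,0,0,0],[0,0,0.003,0,0,0],[0,0,0,0,0,0],[0,0,0,0,0,0]]]'
```

```text
clock: 14.62
tool_pos: [0.6135, -0.2936, 0.0545]
eef_rot: [0.957, -0.29, 0.001, 0.0]
contact_force: [-0.0, -0.4, -2.1]
opening: 0.156
finger_force: 45.0
```

Still carrying about 2.5 N, so I'm lowering in small steps until contact.

```bash
python3 -m jog '[[[0,0,0.001,0,0,0],[0,0,0.001,0,0,0],[0,0,0,0,0,0],[0,0,0,0,0,0]]]'
python3 -m jog '[[[0,0,0.001,0,0,0],[0,0,0,0,0,0],[0,0,0,0,0,0]]]'
```

```text
clock: 15.12
tool_pos: [0.6131, -0.2934, 0.052]
eef_rot: [0.957, -0.29, 0.0, 0.0]
contact_force: [-0.5, 0.9, -0.3]
opening: 0.15
finger_force: 45.0
clock: 15.5
tool_pos: [0.6131, -0.2934, 0.052]
eef_rot: [0.957, -0.29, 0.0, -0.0]
contact_force: [-2.1, 1.2, 6.5]
opening: 0.15
finger_force: 45.0
```

```bash
python3 -m jog '[[[0,0,0,0,0,0],[0,0,0,0,0,0],[0,0,0,0,0,0],[0,0,-0.01,0,0,0],[0,0,-0.02,0,0,0],[0,0,-0.03,0,0,0],[0,0,-0.03,0,0,0],[0,0,-0.03,0,0,0],[0,0,-0.03,0,0,0],[0,0,0,0,0,0]]]' 0.05 10
python3 -m jog '[[[0,0,0,0,0,-0.148],[0,0,0,0,0,-0.148],[0,0,0,0,0,-0.148],[0,0,0,0,0,-0.146],[-0.026,0.024,0,0,0,0],[-0.026,0.024,0,0,0,0],[-0.026,0.024,0,0,0,0],[-0.026,0.024,0,0,0,0],[-0.028,0.026,0,0,0,0],[0,0,0,0,0,0],[0,0,0,0,0,0]]]' 0.065
python3 -c "
from h import *
s=get_state();print(s['q'].round(3));shot('wrist','w5');shot('top','t5')
a=cv2.imread('pics/t5.png')[130:250,240:360];b=cv2.imread('pics/w5.png')
cv2.imwrite('pics/c5.png',np.vstack([b[:,:],]))
cv2.imwrite('pics/c5.png',np.hstack([b[:480,110:590],np.vstack([cv2.resize(a,(300,300),interpolation=2),np.zeros((180,300,3),np.uint8)])]))"
```

```text
clock: 16.75
tool_pos: [0.6149, -0.2945, 0.2051]
eef_rot: [0.957, -0.29, 0.004, 0.001]
contact_force: [0.1, -0.4, 0.1]
opening: 0.569
finger_force: 0.0
clock: 18.12
tool_pos: [0.4816, -0.4145, 0.2005]
eef_rot: [1.0, 0.001, 0.0, -0.001]
contact_force: [-0.1, 0.1, 0.6]
opening: 0.736
finger_force: 0.0
[ 0.668  0.743 -0.054  1.575  0.048  0.825 -0.973]
```

View pics/c5.png

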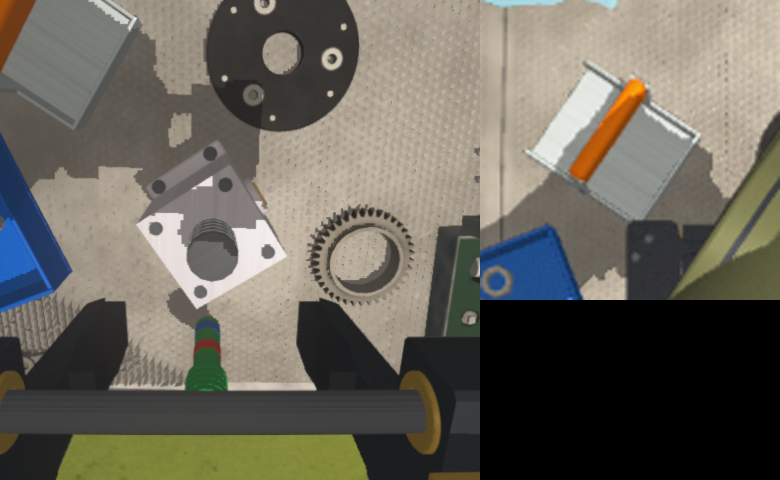

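```bash
python3 - <<'E'
from h import *
print(atz('w5',(322,254),.1195),atz('w5',(322,239.5),.085),tri([('t0',(357,250.5)),('w5',(322,254)),('w1',(573,299))]))
for c in [(335,185),(378,252),(310,292),(266,229)]:print(atz('w5',c,.085))
print(proj('w5',[[0.4816,-.4145,.1195],[.4816,-.4145,.085]]))
g=cv2.cvtColor(cv2.imread('pics/w5.png'),cv2.COLOR_BGR2GRAY)
print(cv2.HoughCircles(cv2.GaussianBlur(g,(3,3),0)[215:295,280:365],cv2.HOUGH_GRADIENT,1,20,param1=80,param2=12,minRadius=20,maxRadius=34))
E
```

```text
[ 0.4818 -0.4157  0.1195] [ 0.4797 -0.4157  0.085 ] (array([ 0.4814, -0.4155,  0.12  ]), [0.0016, 0.0006, 0.0013])
[ 0.5147 -0.4236  0.085 ]
[ 0.4714 -0.4518  0.085 ]
[ 0.4432 -0.4078  0.085 ]
[ 0.4866 -0.3802  0.085 ]
[[319.8 254.3]
 [320.1 236.6]]
[[[42.5 39.5 26. ]]]
```

```bash
python3 -m jog '[[[-0.0005,0.001,0.03,0,0,0],[0,0,0.03,0,0,0],[0,0,0.02,0,0,0],[0,0,0.015,0,0,0],[0,0,0.01,0,0,0],[0,0,0.005,0,0,0],[0,0,0,0,0,0],[0,0,0,0,0,0]]]'
python3 -m jog '[[[0,0,0,0,0,0],[0,0,0,0,0,0],[0,0,0,0,0,0],[0,0,0,0,0,0],[0,0,0,0,0,0],[0,0,0,0,0,0]]]' 0.02 3
python3 -c "
from h import *
for i in range(3):
  s=get_state();print(s['tool_pos'],s['contact_force'],s['opening']*88,s['finger_force']);snapshot('top')"
```

```text
clock: 19.23
tool_pos: [0.4809, -0.4168, 0.0914]
eef_rot: [1.0, 0.0, 0.0, 0.0]
contact_force: [0.3, -0.3, -0.1]
opening: 0.736
finger_force: 0.0
clock: 19.98
tool_pos: [0.4806, -0.4154, 0.0908]
eef_rot: [1.0, 0.001, -0.0, -0.001]
contact_force: [-0.5, 3.4, 3.2]
opening: 0.338
finger_force: 3.0
[ 0.48059522 -0.41544561  0.09077682] [-0.52524536  3.42582745  3.17491588] 29.71647747605424 2.999089267977979
[ 0.48057647 -0.41545704  0.09075423] [-0.06682917  4.26420647  3.34013401] 30.033705587509573 2.9989368421956897
[ 0.48057545 -0.41545236  0.09074169] [-1.3671552   4.13696571  3.36325016] 29.71426566425133 2.998998412513174
```

```bash
python3 -m jog '[[[0,-0.0005,0,0,0,0],[0,0,0,0,0,0],[0,0,0,0,0,0]]]'
```

```text
clock: 20.5
tool_pos: [0.4806, -0.4155, 0.0907]
eef_rot: [1.0, 0.0, -0.0, -0.0]
contact_force: [-0.2, 5.2, 4.4]
opening: 0.334
finger_force: 3.0
```

```bash
python3 -m jog '[[[0,-0.0005,-0.0005,0,0,0],[0,0,0,0,0,0],[0,0,0,0,0,0]]]'
```

```text
clock: 20.88
tool_pos: [0.4806, -0.4155, 0.0909]
eef_rot: [1.0, 0.0, -0.0, 0.0]
contact_force: [0.6, 4.3, -0.9]
opening: 0.337
finger_force: 3.0
```

```bash
python3 -m jog '[[[0,-0.001,0,0,0,0],[0,0,0,0,0,0],[0,0,0,0,0,0]]]'
```

```text
clock: 21.25
tool_pos: [0.4803, -0.4153, 0.0912]
eef_rot: [1.0, 0.0, -0.0, 0.001]
contact_force: [0.3, -0.2, -2.1]
opening: 0.342
finger_force: 3.0
```

```bash
python3 -m jog '[[[0,0.003,0,0,0,0],[0,0,0,0,0,0],[0,0,0,0,0,0]]]'
```

```text
clock: 21.62
tool_pos: [0.4808, -0.416, 0.0913]
eef_rot: [1.0, 0.001, -0.0, -0.001]
contact_force: [-0.6, 5.9, 1.5]
opening: 0.338
finger_force: 3.0
```

```bash
python3 -m jog '[[[0,-0.0028,0,0,0,0],[0,0,0,0,0,0],[0,0,0,0,0,0]]]'
```

```text
clock: 22.0
tool_pos: [0.4804, -0.4156, 0.0913]
eef_rot: [1.0, 0.0, 0.0, 0.001]
contact_force: [0.7, -0.8, -2.2]
opening: 0.34
finger_force: 3.0
```

```bash
python3 -m jog '[[[0,0,0,0,0,0],[0,0,0,0,0,0],[0,0,0,0,0,0],[0,0,0,0,0,0]]]' 0.02 25
```

```text
clock: 22.5
tool_pos: [0.4805, -0.4149, 0.0913]
eef_rot: [1.0, 0.0, 0.0, 0.0]
contact_force: [-0.4, -1.0, -2.2]
opening: 0.332
finger_force: 24.9
```

```bash
python3 -m jog '[[[0,0,-0.002,0,0,0],[0,0,-0.004,0,0,0],[0,0,-0.005,0,0,0],[0,0,-0.005,0,0,0],[0,0,-0.004,0,0,0],[0,0,0,0,0,0],[0,0,0,0,0,0]]]'
```

```text
clock: 23.38
tool_pos: [0.4807, -0.4148, 0.1114]
eef_rot: [1.0, 0.0, 0.0, 0.0]
contact_force: [0.4, -1.3, -1.0]
opening: 0.332
finger_force: 24.9
```

```bash
python3 -m jog '[[[0,0,-0.003,0,0,0],[0,0,-0.005,0,0,0],[0,0,-0.005,0,0,0],[0,0,-0.005,0,0,0],[0,0,-0.004,0,0,0],[0,0,-0.003,0,0,0],[0,0,0,0,0,0],[0,0,0,0,0,0]]]'
python3 -c "
from h import *
for i in range(3): s=get_state();print(s['tool_pos'],s['contact_force'],s['moment']);shot('scene','s6')
shot('wrist','w6')
a=cv2.imread('pics/s6.png')[180:300,290:400];b=cv2.imread('pics/w6.png')[120:440,120:520]
cv2.imwrite('pics/c6.png',np.hstack([cv2.resize(a,(385,420),interpolation=2),np.vstack([b,np.zeros((100,400,3),np.uint8)])]))"
```

```text
clock: 24.38
tool_pos: [0.4807, -0.4147, 0.1364]
eef_rot: [1.0, 0.0, 0.0, 0.0]
contact_force: [0.5, -1.8, -1.4]
opening: 0.331
finger_force: 24.9
[ 0.48070335 -0.41470048  0.13641325] [ 0.50274138 -1.81658761 -1.35306878] [-0.38159158 -0.06003035 -0.02582881]
[ 0.48067323 -0.41470397  0.13634318] [-0.56360448 -0.85576741 -2.11942323] [-0.42188512 -0.02786759  0.00549753]
[ 0.48064667 -0.41472271  0.13629471] [ 0.25979097 -2.08472581 -1.06984355] [-0.38535864 -0.00741557  0.0169833 ]
```

View pics/c6.png

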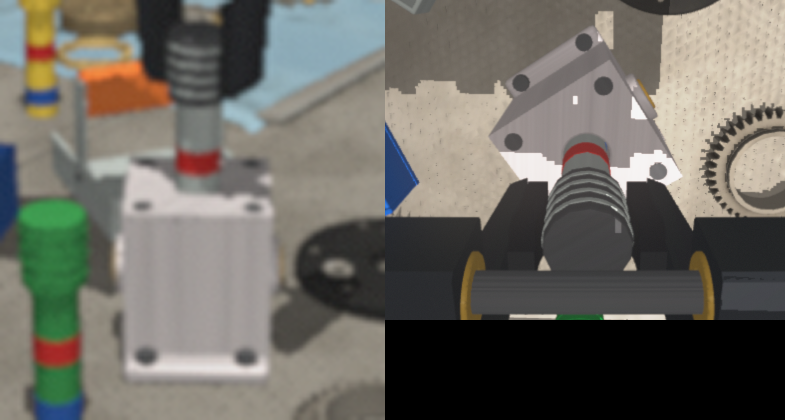

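```bash
python3 -m jog '[[[0,0.0006,0,0,0,0],[0,0,0,0,0,0],[0,0,0,0,0,0]]]'
python3 - <<'E'
from h import *
shot('scene','s7');s=get_state();print(s['tool_pos'],s['contact_force'],s['moment'],s['eef_rot'])
a=cv2.imread('pics/s0.png',0).astype(np.float32);b=cv2.imread('pics/s7.png',0).astype(np.float32)
for n,(x0,y0,x1,y1) in dict(hs=(318,245,376,292),green=(292,235,320,305),gear=(370,285,430,325),disc=(372,240,436,272),bin=(212,218,298,268)).items():
    print(n,cv2.phaseCorrelate(a[y0:y1,x0:x1],b[y0:y1,x0:x1]),np.abs(a-b)[y0:y1,x0:x1].mean())
# rod edges in scene: centre per row, vs projected vertical axis
im=cv2.imread('pics/s7.png')
h=cv2.cvtColor(im,cv2.COLOR_BGR2HSV);m=((h[...,0]<8)|(h[...,0]>172))&(h[...,1]>120);m[:,:335]=0;m[:,360:]=0;m[:205]=0;m[245:]=0
p=np.argwhere(m);print('red rows',p.min(0),p.max(0),p.mean(0))
for z in (.085,.095,.107,.131):print(z,proj('s7',[.4806,-.4152,z]))
E
```

```text
clock: 24.95
tool_pos: [0.4805, -0.4149, 0.1361]
eef_rot: [1.0, 0.001, -0.0, -0.0]
contact_force: [1.5, -1.0, -3.3]
opening: 0.328
finger_force: 24.9
[ 0.48052925 -0.41491533  0.13610038] [ 0.82019369 -0.30558192 -3.20995454] [-0.12268433 -0.0827915  -0.03056133] [ 9.99999859e-01  4.73015864e-04 -9.34975337e-05 -2.23658367e-04]
hs ((-0.17893932141506497, -0.15073926316415864), 0.6679208954175313) 12.878576
green ((0.3714230271512431, 0.11436684070255865), 0.6625182867050171) 10.6780615
gear ((-0.06585107196611872, 0.014559211379197023), 0.9948875300089518) 5.5079165
disc ((-0.012252450589024022, 0.09243390221466541), 0.8439205656759441) 7.774414
bin ((-0.10998578119161806, -0.354448091023837), 0.5095426436530219) 10.44
red rows [223 340] [229 351] [226.40625 345.78125]
0.085 [[347.2 233. ]]
0.095 [[347.2 227.6]]
0.107 [[347.3 221. ]]
0.131 [[347.4 207.7]]
```

```bash
python3 -c "
from plant import *
print(finish_job())"
```

```text
the job is handed in; nothing more can be done
None
```

The job is handed in: both bolts and the nut are in the blue bin, the empty tray is level on the table and released, and the plunger is held about 45 mm up in line with its bore, red band fully showing, blue hidden and the housing unmoved.

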